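Centre the egg cup on its stand

ROBOT

A 6-joint arm with a two-finger parallel gripper is mounted at the origin on a cart in front of the work surface, level with it; the furniture and walls round the work are solid. World frame = base frame: x ahead of the robot, y to its left, z up, the work surface at z = 0. Lengths are in m, angles in degrees, forces in N, time in s.
With the tool pointing down it reaches from about 0.275 to 0.85 m from the base axis. Payload 19 kg.
Tool frame: the origin (TCP) lies midway between the tips of the shut fingers; the grasp point (between the pads) lies 19 mm behind it; z points along the fingers, y is the line along which they close (so a half turn about z gives the same grasp; the last joint's range is limited). The gripper opens to 85 mm and grips with 20 to 120 N. Pads are 22 mm wide; open, the fingers measure 114 mm over their backs; the gripper's body (76 mm by 85 mm) begins 54 mm behind the grasp point. The pads swing forward as they close: fully open they stand 13 mm farther back than shut.
Start: joints at [-73.51, 8.623, 82.357, -0, 89.026, -7.678], TCP at [0.235, -0.525, 0.231] pointing down, gripper open.
Joint ranges: [-160.23, 160.23], [-39.13, 120.54], [6.94, 153.29], [-79.49, 259.48], [9.18, 160.14], [-161.06, 161.06]. Speed limits (degrees/s): [108.29, 108.29, 127.2, 172.46, 172.46, 172.46].

INTERFACE

Orientations are given as a 3x3 rotation matrix whose columns are the frame's x, y, z axes.
In Python, from station import manip, optics gives the robot as it stands.
- The arm moves only by the shell command python3 -m handwheel 'ROWS'. ROWS is JSON, a list of rows, each a list of 5 numbers: the shift along the tool's x, y, z scaled (see below), then the turn about the tool's z scaled (see below), then the closure, from 0 (fully open) to 1 (shut). In form: [[dx, dy, dz, spin, fingers], ...]. A call has 1 to 8 rows; each row is the pose to reach, as a shift and turn from the pose commanded when the call began, along the tool's axes at that moment; what a row does not reach only later rows make up. The controller multiplies each number of a shift by 150 mm and each number of a turn by 45 degrees. A row lasts 1/10 s, in which the tool goes at most 50 mm and 8.59 degrees, less where a joint would pass 70% of its speed; a pose out of reach is approached as far as the arm can. A call with a number of a shift or a turn outside -1 to 1 is refused whole. A call with a gripper value outside its range is refused whole. The fingers move at their own pace and stop on an object; the grip force is fixed at half the most. Time passes only in rows, so rows that repeat a pose let the fingers close. It gives the time, the measured TCP pose, the force, the opening and the grip force at its end, in the units of the state.
- manip.get_state(): the state, without advancing time (a new reading comes with each control period).
- optics.read_camera(name): name is "scene" or "top"; returns the picture (420x560x3 uint8, blue, green, red); there is no depth.
- optics.camera_model(name): a dict with "camera_matrix" (3x3 intrinsics, pixels), "xyz" and "attitude" of the camera in the world. Camera axes: x right, y up, looking along -z (the intrinsics and any distortion apply to the point x, -y, -z); pixel columns grow to the right and rows downward; lengths in m; the calibration is good to about 2 mm. A picture is of the moment at which its call begins. camera_model takes no time and is no camera call.
- manip.close_job(): hands the job in; it is judged then, once.
The state is a dict: "time": time; "joints": joint angles; "joint_vel": joint speeds; "joint_efforts": joint torques, N m; "tool_pos": TCP position; "tcp_rot": TCP orientation; "wrist_force": force on the tool from outside, world axes, zero at the start; "ft_torque": the same for the moment, N m; "grip_width": opening from 0.0 (shut) to 1.0 (fully open); "grasp_force": force on a finger pad.
Only numpy, scipy, OpenCV 4.12 (cv2) and the standard library are available. Lean on these libraries where they do the work, as an engineer would, in place of code of your own. Each camera call takes 0.05 s, during which the arm holds its last target. There are 200 camera calls.

TASK

The egg cup with the boiled egg stands off-centre on the small round stone stand, with its foot hanging over the edge. Push the cup with light nudges of the fingertips until it stands in the middle of the stand, upright and with the egg still sitting in it; do not grasp or lift the cup or the egg, and do not let the cup tip or fall. Leave the stand where it is, do not disturb the mug, the salt shaker and the teaspoon, and finish clear of everything.

Things in the scene. Friction and masses are not known exactly. Their poses are not given: they have to be found in the camera images.
- stand: small round loose stand of pale stone, heavy (about 0.6 kg), 68 mm in diameter and 36 mm high with a flat top; origin at the centre of its underside, z up along its axis, so the middle of its top is 36 mm above the origin. Round: its yaw does not show
- egg_cup: round blue egg cup (about 0.12 kg) with a white line round its foot, standing loose on the stand. The foot is the widest part, 44 mm in diameter with an upright side from 0 to 12 mm height; above it a 26 mm waist at 18 to 21 mm height and a bowl 41 mm across at its 38 mm high rim. Origin at the centre of its underside, z up along its axis. It slides on the stand when pushed on the foot and may tip when pushed high up
- egg: brown egg (about 55 g), 41 mm thick and 50 mm long, blunt end down, sitting loose in the egg cup with its top about 77 mm above the stand's top; origin at its lowest point when upright, about 27 mm above the cup's underside, z along its length
- egg_middle (a point): centre of the thickest part of the egg, 20.5 mm above the egg's origin
- egg_cup_seat (a point): point on the egg cup's axis 48 mm above its underside, where the middle of the egg lies when it is seated
- tea_mug: white mug with a green band, 84 mm wide, 123 mm with its handle, 91 mm high, bystander; the handle points to its -y; origin on its underside, midway between the handle and the far side (19 mm from the axis of the bowl, towards the handle)
- salt_shaker: glass salt shaker with a grey top, 44 mm in diameter, 90 mm high, bystander; origin at the centre of its underside
- teaspoon: steel teaspoon lying flat, 132 mm long (along its x), 26 mm wide, 9 mm high, bystander; origin at its middle, on the worktop
Things that resemble listed ones, but are neither listed nor needed, are in the scene too. There is more than one size of the stand; the one meant has the size given above.

How it is judged (in metres and radians):
At the end, for the whole second after the job is handed in: The egg cup stands still and upright (within 0.06 rad) on the stand's top with its axis within 6 mm of the stand's axis, the egg at rest within 8 mm of its seat in the cup; the stand is within 15 mm and the mug, salt shaker and teaspoon within 20 mm of where they were (horizontal distance between egg_cup and stand below 0.006 m and angle between egg_cup's own z axis and vertical below 0.06 rad and z of egg_cup in the frame of stand between 0.033 and 0.039 m and distance between egg_middle and egg_cup_seat below 0.008 m and linear speed of egg_cup below 0.01 m/s and linear speed of egg below 0.02 m/s and distance of stand from where it was at the start of the episode below 0.015 m and distance of each of tea_mug, salt_shaker, teaspoon from where it was at the start of the episode below 0.02 m); the robot touches nothing.
It fails at once if the egg cup is lifted off the stand or falls off it (its foot more than 12 mm above or below the stand's top) (z of egg_cup in the frame of stand above 0.048 m or z of egg_cup in the frame of stand below 0.024 m).
It fails at once if the egg cup is tipped by more than 0.35 rad (angle between egg_cup's own z axis and vertical above 0.35 rad).
It fails at once if the egg leaves the cup (more than 12 mm from its seat) (distance between egg_middle and egg_cup_seat above 0.012 m).
It fails at once if the cup is gripped or pushed hard (over 12 N), or the egg (over 6 N) (contact force between the fingers and egg_cup above 12 N or contact force between the fingers and egg above 6 N).
It fails at once if the stand is shifted by more than 15 mm, or the mug, salt shaker or teaspoon by more than 20 mm (distance of stand from where it was at the start of the episode above 0.015 m or distance of any of tea_mug, salt_shaker, teaspoon from where it was at the start of the episode above 0.02 m).
It also fails if it takes over 58 s, if anything falls off the work surface, if the arm or the gripper's body presses on something with over 40 N, if the wrist force passes 120 N, or if a joint passes its speed limit or range.

## Working session

There is one attempt and no reset: what is moved stays moved. The work goes in short steps, Python scripts to look and compute and a shell command to move; the robot and the scene stay as the last step left them, time stands still between calls to the robot, and variables do not carry over. Pictures are saved under pics/ and viewed, at most 10 in all, crops included, and the job is handed in when it is done.

```bash
mkdir -p pics; ls
cat > h.py <<'E'
import sys,os
import numpy as np, cv2
from station import manip, optics
def ray(cam,u,v):
    m=optics.camera_model(cam);K=np.array(m["camera_matrix"]);R=np.array(m["attitude"])
    p=np.linalg.solve(K,[u,v,1]);return np.array(m["xyz"]),R@np.array([p[0],-p[1],-p[2]])
def atz(cam,u,v,z):
    o,d=ray(cam,u,v);return o+d*(z-o[2])/d[2]
def proj(cam,P):
    m=optics.camera_model(cam);K=np.array(m["camera_matrix"]);R=np.array(m["attitude"])
    q=R.T@(np.array(P)-np.array(m["xyz"]));p=K@np.array([q[0],-q[1],-q[2]]);return p[:2]/p[2]
E
python3 - <<'E'
from h import *
for c in("scene","top"):
    cv2.imwrite(f"pics/{c}0.png",optics.read_camera(c)); print(optics.camera_model(c))
s=manip.get_state();print(s)
E
```

```text
pics
{'camera_matrix': array([[473.20922152,   0.        , 277.19323631],
       [  0.        , 473.20922152, 210.44155529],
       [  0.        ,   0.        ,   1.        ]]), 'xyz': array([-0.00652495,  0.50765511,  0.774192  ]), 'attitude': array([[-0.61491694,  0.51865667, -0.59403065],
       [-0.78841744, -0.4201848 ,  0.44926905],
       [-0.01658626,  0.74460727,  0.66729672]])}
{'camera_matrix': array([[478.39342829,   0.        , 284.33610957],
       [  0.        , 478.39342829, 211.74709371],
       [  0.        ,   0.        ,   1.        ]]), 'xyz': array([0.55049566, 0.03705223, 1.23427147]), 'attitude': array([[ 0.01114862,  0.99907881, -0.04143968],
       [-0.9998913 ,  0.01153841,  0.00917904],
       [ 0.00964873,  0.04133284,  0.99909884]])}
{'time': 0.1, 'joints': array([-7.35096979e+01,  8.64845680e+00,  8.23851175e+01, -9.09517413e-04,
        8.90280085e+01, -7.67907589e+00]), 'joint_vel': array([ 0.05986054,  0.02792107, -0.13097722,  0.04948048,  0.13867591,
       -0.03371762]), 'joint_efforts': array([ 4.20519034e-03, -7.14383054e+01, -5.71791565e+01, -1.38664946e-04,
        7.17290182e-03, -5.97829421e-05]), 'tool_pos': array([ 0.23533039, -0.52441165,  0.2307688 ]), 'tcp_rot': array([[ 9.12338978e-01,  4.09435570e-01, -3.20310505e-04],
       [ 4.09435675e-01, -9.12338410e-01,  1.02610713e-03],
       [ 1.27893180e-04, -1.06730408e-03, -9.99999422e-01]]), 'wrist_force': array([ 0.06270716, -1.71309639, -0.20003118]), 'ft_torque': array([0.00589189, 0.00856739, 0.0306125 ]), 'grasp_force': 0.0, 'grip_width': 1.002876913760484}
```

View pics/scene0.png

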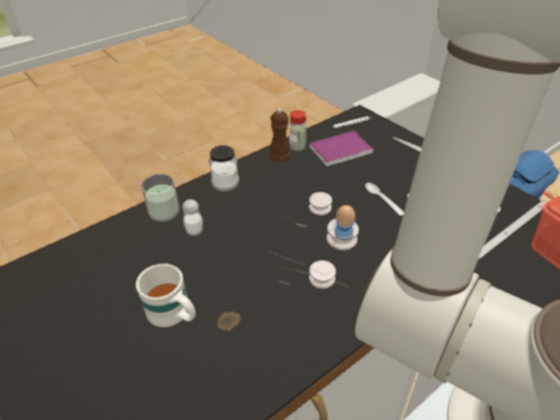

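View pics/top0.png

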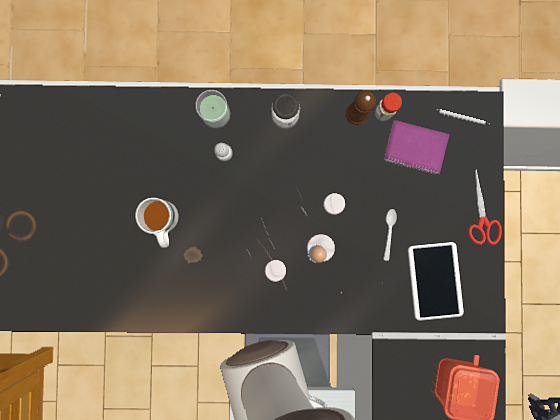

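The cup stands on the stand at scene (343,233) / top (320,248). The other candidates, at scene (320,203) and (322,273), are smaller and empty. I'll confirm this in one enlarged crop.

Run:
```python
from h import *
a=cv2.imread("pics/scene0.png")[190:260,300:390];b=cv2.imread("pics/top0.png")[210:290,260:360]
a=cv2.resize(a,(400,311),interpolation=cv2.INTER_CUBIC) if 0 else cv2.resize(a,None,fx=4.4,fy=4.4,interpolation=cv2.INTER_CUBIC)
b=cv2.resize(b,None,fx=3.85,fy=3.85,interpolation=cv2.INTER_CUBIC)
H=max(a.shape[0],b.shape[0]);o=np.zeros((H,a.shape[1]+b.shape[1],3),np.uint8)
o[:a.shape[0],:a.shape[1]]=a;o[:b.shape[0],a.shape[1]:]=b
print(o.shape,a.shape);cv2.imwrite("pics/crop0.png",o)
```

```text
(308, 781, 3) (308, 396, 3)
```

View pics/crop0.png

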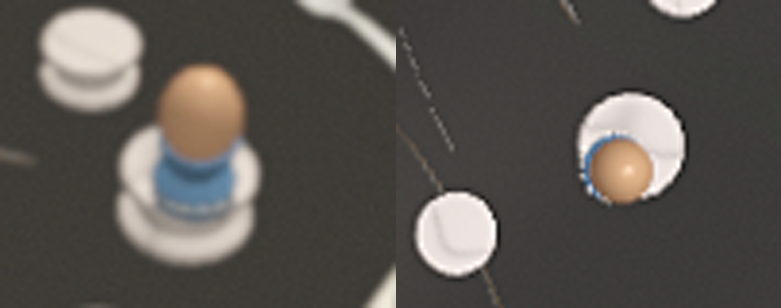

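```bash
cat >> h.py <<'E'
from scipy.optimize import minimize
S=6
TH=np.linspace(0,2*np.pi,60)
def ring(x,y,z,r): return np.c_[x+r*np.cos(TH),y+r*np.sin(TH),np.full(60,z)]
def hull(cam,P,off,m):
    q=np.array([(proj(cam,p)-off+.5)*S for p in P]).astype(np.float32)
    cv2.fillConvexPoly(m,np.round(cv2.convexHull(q)).astype(np.int32),1.)
def fit(cam,im,roi,x0=(.455,-.035,.44,-.03)):
    u0,v0,u1,v1=roi;c=im[v0:v1,u0:u1].astype(int);B,G,R=c[...,0],c[...,1],c[...,2]
    egg=((R-B)>45).astype(float); blue=((B-R)>35).astype(float)
    fg=((c.max(2)>115)|(egg>0)|(blue>0)).astype(np.uint8)
    n,l,st,ce=cv2.connectedComponentsWithStats(fg)
    k=l[egg>0];k=np.bincount(k[k>0]).argmax();fg=(l==k).astype(float)
    off=np.array([u0,v0]);sh=(fg.shape[0]*S,fg.shape[1]*S)
    def ren(p):
        m=np.zeros(sh,np.float32);e=m.copy();b=m.copy()
        for z0,z1 in((0,.01),(.026,.036)): hull(cam,np.r_[ring(p[0],p[1],z0,.034),ring(p[0],p[1],z1,.034)],off,m)
        cx,cy=p[2:]
        hull(cam,np.r_[ring(cx,cy,.036,.022),ring(cx,cy,.048,.022)],off,b)
        hull(cam,np.r_[ring(cx,cy,.055,.013),ring(cx,cy,.074,.0205)],off,b)
        E=[]
        for t in np.linspace(-1,1,13):
            h=.0205 if t<0 else .0295
            E.append(ring(cx,cy,.0835+h*t,.0205*np.sqrt(max(0,1-t*t))))
        hull(cam,np.concatenate(E[5:]),off,e)
        m=np.maximum(m,np.maximum(b,e))
        d=lambda a:cv2.resize(a,(fg.shape[1],fg.shape[0]),interpolation=cv2.INTER_AREA)
        return d(m),d(e)
    def cost(p):
        m,e=ren(p);return ((m-fg)**2).sum()+((e-egg)**2).sum()
    r=minimize(cost,x0,method="Nelder-Mead",options=dict(initial_simplex=np.array([x0]+[np.array(x0)+.012*np.eye(4)[i] for i in range(4)]),xatol=1e-4,fatol=.05,maxiter=250))
    return r.x,r.fun,fg.sum(),egg.sum()
E
python3 - <<'E'
from h import *
print(atz("top",321.3,247.9,.036),atz("top",318.4,254.4,.084),atz("scene",345.5,217,.084))
x0=np.r_[atz("top",321.3,247.9,.036)[:2],atz("top",318.4,254.4,.084)[:2]]
for c,roi in(("top",(295,225,345,275)),("scene",(315,195,375,255))):
    x,f,a,b=fit(c,cv2.imread(f"pics/{c}0.png"),roi,x0)
    print(c,x.round(4),((x[2:]-x[:2])*1e3).round(1),f.round(1),a,b)
E
```

```text
[ 0.51077078 -0.06741377  0.036     ] [ 0.49672626 -0.05638945  0.084     ] [ 0.49901272 -0.05794004  0.084     ]Traceback (most recent call last):
  File "<stdin>", line 5, in <module>
  File "h.py", line 42, in fit
    r=minimize(cost,x0,method="Nelder-Mead",options=dict(initial_simplex=np.array([x0]+[np.array(x0)+.012*np.eye(4)[i] for i in range(4)]),xatol=1e-4,fatol=.05,maxiter=250))
    res = _minimize_neldermead(fun, x0, args, callback, bounds=bounds,
                               **options)
    fsim[k] = func(sim[k])
              ~~~~^^^^^^^^
    fx = function(np.copy(x), *(wrapper_args + args))
  File "h.py", line 41, in cost
    m,e=ren(p);return ((m-fg)**2).sum()+((e-egg)**2).sum()
        ~~~^^^
  File "h.py", line 28, in ren
    for z0,z1 in((0,.01),(.026,.036)): hull(cam,np.r_[ring(p[0],p[1],z0,.034),ring(p[0],p[1],z1,.034)],off,m)
                                       ~~~~^^^^^^^^^^^^^^^^^^^^^^^^^^^^^^^^^^^^^^^^^^^^^^^^^^^^^^^^^^^^^^^^^^
  File "h.py", line 17, in hull
    q=np.array([(proj(cam,p)-off+.5)*S for p in P]).astype(np.float32)
                 ~~~~^^^^^^^
  File "h.py", line 10, in proj
    m=optics.camera_model(cam);K=np.array(m["camera_matrix"]);R=np.array(m["attitude"])
ValueError: time passes only in moves, steps and waits
```

```bash
R='python3 -m handwheel'; python3 -m handwheel '[[0.15,-0.15,0,0,0],[0.35,-0.35,0,0,0],[0.6,-0.58,0,0,0],[0.8,-0.78,0,0,0],[0.887,-0.864,0,0,0],[0.887,-0.864,0,0,0]]'; python3 -m handwheel '[[0.15,-0.15,0,0,0],[0.35,-0.35,0,0,0],[0.6,-0.58,0,0,0],[0.8,-0.78,0,0,0],[0.887,-0.864,0,0,0],[0.887,-0.864,0,0,0]]'
```

```text
time: 0.7
tool_pos: [0.3045, -0.3499, 0.2316]
tcp_rot: [[0.911, 0.412, 0.001], [0.412, -0.911, -0.0], [0.0, 0.0, -1.0]]
wrist_force: [0.0, 0.2, 0.2]
grip_width: 0.998
grasp_force: 0.0
time: 1.3
tool_pos: [0.3727, -0.1778, 0.2313]
tcp_rot: [[0.911, 0.412, 0.0], [0.412, -0.911, 0.0], [0.0, -0.0, -1.0]]
wrist_force: [-0.2, -1.4, -1.0]
grip_width: 1.001
grasp_force: 0.0
```

```bash
python3 -m handwheel '[[0.15,-0.2,0,-0.1,0],[0.35,-0.4,0,-0.25,0],[0.55,-0.65,0,-0.4,0],[0.7,-0.87,0,-0.5,0],[0.793,-0.987,0,-0.585,0],[0.793,-0.987,0,-0.585,0],[0.793,-0.987,0,-0.585,0]]'; python3 -m handwheel '[[0,0,0.3,0,0],[0,0,0.6,0,0],[0,0,0.85,0,0],[0,0,1,0,0],[0,0,1,0,0]]'
python3 - <<'E'
from h import *
im=optics.read_camera("scene")
cv2.imwrite("pics/s1.png",cv2.resize(im[120:300,240:460],(792,648))[:600])
print(manip.get_state()["joints"])
E
```

```text
time: 2.0
tool_pos: [0.4202, 0.0039, 0.2311]
tcp_rot: [[0.636, 0.771, -0.001], [0.771, -0.636, -0.0], [-0.001, -0.0, -1.0]]
wrist_force: [-0.7, 0.3, -0.5]
grip_width: 0.99
grasp_force: 0.0
time: 2.5
tool_pos: [0.4183, 0.0034, 0.0787]
tcp_rot: [[0.638, 0.77, -0.005], [0.77, -0.638, 0.001], [-0.003, -0.004, -1.0]]
wrist_force: [-0.3, 1.1, 1.3]
grip_width: 1.003
grasp_force: 0.0
[-1.00695693e+01 -4.04934473e+00  1.13621231e+02 -5.85052250e-03
  7.05666958e+01  2.95759264e+01]
```

View pics/s1.png

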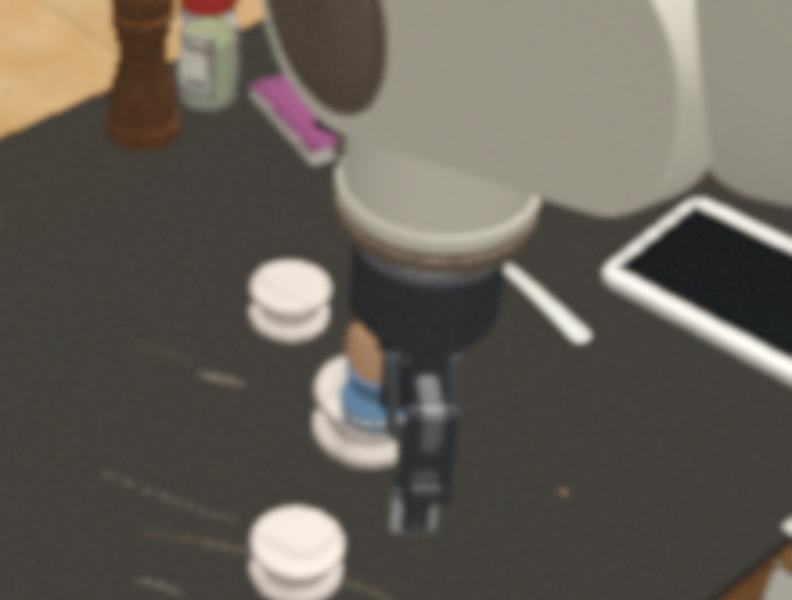

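The cup is at crop (370,400), and the near finger's back hides the leading finger. I'll turn the gripper to see the side profile of the finger backs.

```bash
python3 -m handwheel '[[0,0,0,-0.2,0],[0,0,0,-0.4,0],[0,0,0,-0.6,0],[0,0,0,-0.8,0],[0,0,0,-1,0],[0,0,0,-1,0]]'>/dev/null; python3 -m handwheel '[[0,0,0,-0.2,0],[0,0,0,-0.4,0],[0,0,0,-0.6,0],[0,0,0,-0.8,0],[0,0,0,-1,0],[0,0,0,-1,0]]'
python3 - <<'E'
from h import *
im=optics.read_camera("scene")
s=manip.get_state();T=s["tool_pos"];Rt=s["tcp_rot"]
# draw scale: points at y=+-57mm at heights above TCP
im=cv2.resize(im[140:290,240:440],(800,600),interpolation=cv2.INTER_CUBIC)
for h in(0,.013,.04,.073):
  for sgn in(-1,1):
    p=proj("scene",T+Rt@np.array([0,sgn*.057,-h]))
    cv2.circle(im,tuple(int(round(v)) for v in ((p-[240,140]+.5)*4)),3,(0,0,255),-1)
p=proj("scene",T);cv2.circle(im,tuple(int(round(v)) for v in ((p-[240,140]+.5)*4)),3,(0,255,0),-1)
cv2.imwrite("pics/s2.png",im)
E
```

```text
time: 3.75
tool_pos: [0.421, 0.0037, 0.0833]
tcp_rot: [[-0.774, 0.633, 0.003], [0.633, 0.774, -0.001], [-0.002, 0.001, -1.0]]
wrist_force: [0.2, 0.2, -0.0]
grip_width: 1.005
grasp_force: 0.0
```

View pics/s2.png

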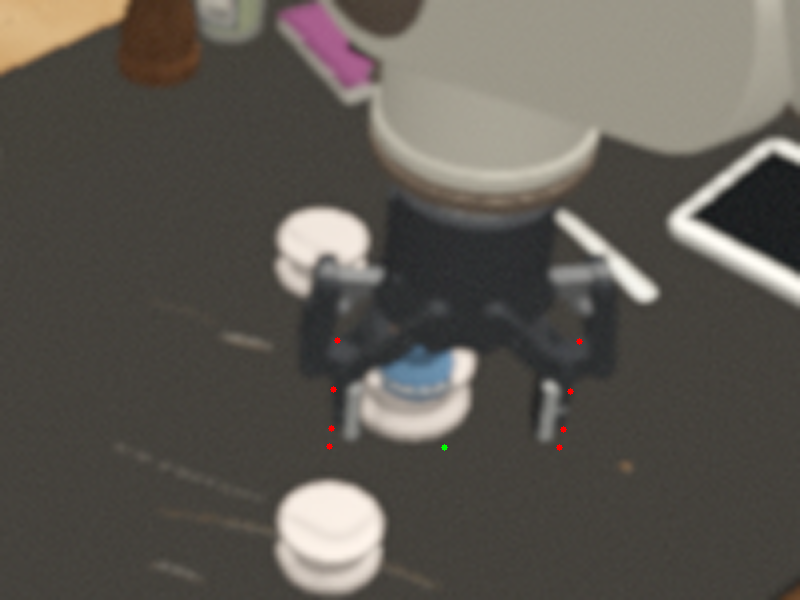

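Fully open, the knuckles stick out beyond the finger backs at egg height. Instead I'll close the gripper to a gap of about 30 mm and push with the two finger edges as a cradle on the foot. The tool's −x already points along the push direction.

```bash
python3 -m handwheel '[[0,0.017,0.05,0,0.65],[0,0.017,0.1,0,0.65],[0,0.017,0.15,0,0.65],[0,0.017,0.2,0,0.65],[0,0.017,0.2,0,0.65],[0,0.017,0.2,0,0.65],[0,0.017,0.2,0,0.65],[0,0.017,0.2,0,0.65]]'; python3 -m handwheel '[[0,0,0,0,0.65],[0,0,0,0,0.65]]'
```

```text
time: 4.6
tool_pos: [0.4217, 0.0066, 0.0516]
tcp_rot: [[-0.772, 0.636, 0.0], [0.636, 0.772, 0.0], [-0.0, 0.0, -1.0]]
wrist_force: [-1.0, -0.4, -0.1]
grip_width: 0.349
grasp_force: 0.0
time: 4.8
tool_pos: [0.4216, 0.0066, 0.0515]
tcp_rot: [[-0.772, 0.636, 0.0], [0.636, 0.772, 0.0], [-0.0, 0.0, -1.0]]
wrist_force: [0.6, -0.0, -0.7]
grip_width: 0.351
grasp_force: 0.0
```

```bash
python3 -m handwheel '[[0,0,0.025,0,0.65],[-0.05,0,0.047,0,0.65],[-0.12,0,0.047,0,0.65],[-0.19,0,0.047,0,0.65],[-0.26,0,0.047,0,0.65],[-0.33,0,0.047,0,0.65],[-0.38,0,0.047,0,0.65],[-0.38,0,0.047,0,0.65]]'
python3 - <<'E'
from h import *
a=optics.read_camera("scene")[150:270,290:400];b=optics.read_camera("top")[200:300,270:370]
cv2.imwrite("pics/s3.png",np.hstack([cv2.resize(a,(400,436),interpolation=2),cv2.resize(b,(400,436),interpolation=2)]))
s=manip.get_state();print(s["tool_pos"],s["wrist_force"])
E
```

```text
time: 5.6
tool_pos: [0.4662, -0.0303, 0.0442]
tcp_rot: [[-0.771, 0.637, -0.0], [0.637, 0.771, 0.0], [0.0, 0.0, -1.0]]
wrist_force: [-0.3, -0.4, -0.2]
grip_width: 0.35
grasp_force: 0.0
[ 0.46540147 -0.02963932  0.04410391] [-0.05543783  0.24861406 -0.03084492]
```

View pics/s3.png

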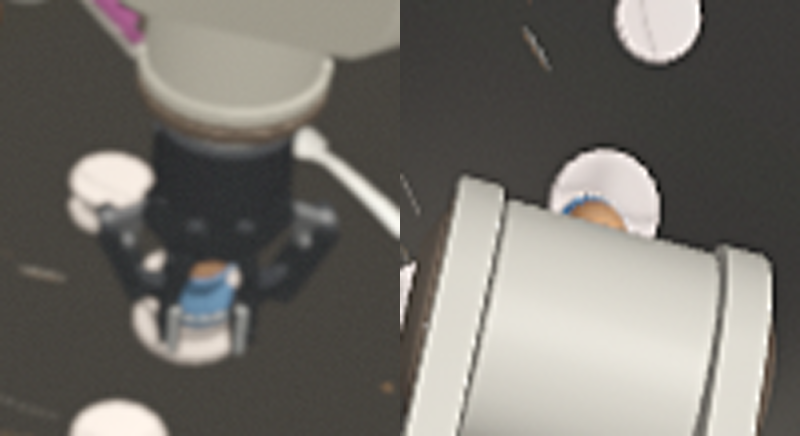

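```bash
python3 -m handwheel '[[-0.02,0,0,0,0.65],[-0.04,0,0,0,0.65],[-0.06,0,0,0,0.65],[-0.07,0,0,0,0.65],[-0.08,0,0,0,0.65],[-0.088,0,0,0,0.65],[-0.096,0,0,0,0.65],[-0.1,0,0,0,0.65]]'; python3 -m handwheel '[[-0.008,0,0,0,0.65],[-0.016,0,0,0,0.65],[-0.024,0,0,0,0.65],[-0.032,0,0,0,0.65],[-0.04,0,0,0,0.65],[-0.045,0,0,0,0.65],[-0.048,0,0,0,0.65],[-0.05,0,0,0,0.65]]'
python3 - <<'E'
from h import *
b=optics.read_camera("top");cv2.imwrite("pics/t4.png",b)
c=b[225:275,295:345].astype(int);e=(c[...,2]-c[...,0])>45
v,u=np.nonzero(e);print(e.sum(),u.min()+295,u.max()+295,v.min()+225)
E
```

```text
time: 6.5
tool_pos: [0.4772, -0.0393, 0.0442]
tcp_rot: [[-0.772, 0.636, -0.0], [0.636, 0.772, 0.0], [0.0, 0.0, -1.0]]
wrist_force: [0.7, 0.3, -0.8]
grip_width: 0.348
grasp_force: 0.0
time: 7.3
tool_pos: [0.4829, -0.044, 0.0442]
tcp_rot: [[-0.772, 0.636, -0.0], [0.636, 0.772, 0.0], [0.0, 0.0, -1.0]]
wrist_force: [-0.7, -0.0, -0.4]
grip_width: 0.351
grasp_force: 0.7Traceback (most recent call last):
  File "<stdin>", line 4, in <module>
    return umr_minimum(a, axis, None, out, keepdims, initial, where)
ValueError: zero-size array to reduction operation minimum which has no identity
```

```bash
python3 -m handwheel '[[-0.007,0,0,0,0.65],[-0.014,0,0,0,0.65],[-0.021,0,0,0,0.65],[-0.028,0,0,0,0.65],[-0.035,0,0,0,0.65],[-0.04,0,0,0,0.65],[-0.04,0,0,0,0.65]]'
python3 - <<'E'
from h import *
a=optics.read_camera("scene")[150:270,290:400];b=optics.read_camera("top")[200:300,270:370]
cv2.imwrite("pics/s5.png",np.hstack([cv2.resize(a,(400,436),interpolation=2),cv2.resize(b,(400,436),interpolation=2)]))
E
```

```text
time: 8.05
tool_pos: [0.4876, -0.0479, 0.0442]
tcp_rot: [[-0.772, 0.636, -0.0], [0.636, 0.772, 0.0], [0.0, 0.0, -1.0]]
wrist_force: [-0.7, 0.4, 0.5]
grip_width: 0.351
grasp_force: 0.5
```

View pics/s5.png

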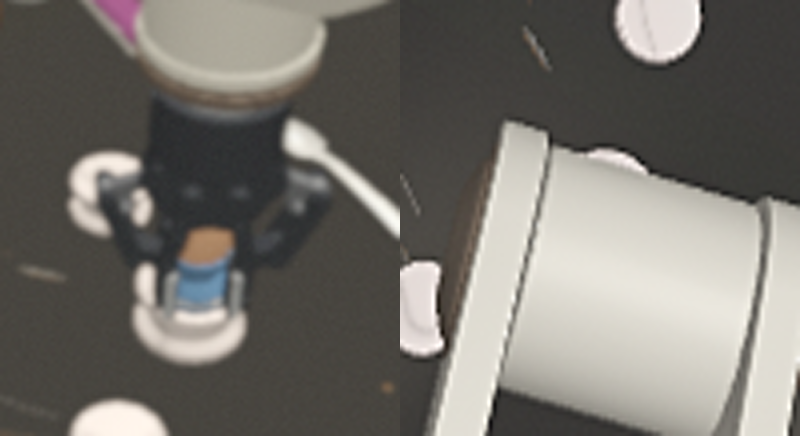

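```bash
python3 -m handwheel '[[0.1,0,0,0,0.65],[0.3,0,0,0,0.65],[0.55,0,-0.2,0,0.65],[0.8,0,-0.45,0,0.65],[1,0,-0.7,0,0.65],[1,0,-0.8,0,0.65],[1,0,-0.8,0,0.65]]';python3 -m handwheel '[[0,0.3,0,0,0.65],[0,0.6,0,0,0.65],[0,0.9,0,0,0.65],[0,1,0,0,0.65],[0,1,0,0,0.65],[0,1,0,0,0.65]]'; python3 loc.py 6 "[.512,-.067,.509,-.064]"
```

```text
time: 8.85
tool_pos: [0.3718, 0.0484, 0.1666]
tcp_rot: [[-0.772, 0.635, 0.005], [0.635, 0.772, -0.0], [-0.004, 0.003, -1.0]]
wrist_force: [-0.6, 0.1, -0.4]
grip_width: 0.35
grasp_force: 0.0
time: 9.45
tool_pos: [0.4665, 0.163, 0.1632]
tcp_rot: [[-0.772, 0.636, -0.002], [0.636, 0.772, -0.0], [0.001, -0.002, -1.0]]
wrist_force: [-1.0, 1.0, 0.5]
grip_width: 0.35
grasp_force: 0.0
top [ 0.5114 -0.0665  0.5065 -0.0629] [-4.9  3.6] 44.3 596.0 203.0
scene [ 0.5139 -0.0693  0.5102 -0.0667] [-3.7  2.6] 40.0 1152.0 310.0
```

```bash
python3 -m handwheel '[[0,-0.3,0,0,0.65],[0,-0.6,0,0,0.65],[0,-0.9,0,0,0.65],[0,-1,0,0,0.65],[0,-1,0,0,0.65],[0,-1,0,0,0.65]]'; python3 -m handwheel '[[0,0,0.25,0,0.65],[0,0,0.5,0,0.65],[-0.15,0,0.7,0,0.65],[-0.3,0,0.8,0,0.65],[-0.5,0,0.8,0,0.65],[-0.7,0,0.8,0,0.65],[-0.8,0,0.8,0,0.65],[-0.8,0,0.8,0,0.65]]'; python3 -m handwheel '[[-0.03,0,0,0,0.65],[-0.06,0,0,0,0.65],[-0.09,0,0,0,0.65],[-0.12,0,0,0,0.65],[-0.14,0,0,0,0.65],[-0.16,0,0,0,0.65],[-0.175,0,0,0,0.65],[-0.185,0,0,0,0.65]]'; python3 -m handwheel '[[-0.008,0,0,0,0.65],[-0.016,0,0,0,0.65],[-0.024,0,0,0,0.65],[-0.032,0,0,0,0.65],[-0.04,0,0,0,0.65],[-0.046,0,0,0,0.65],[-0.05,0,0,0,0.65],[-0.05,0,0,0,0.65]]'
```

```text
time: 10.15
tool_pos: [0.3717, 0.0472, 0.1646]
tcp_rot: [[-0.77, 0.638, 0.001], [0.638, 0.77, 0.0], [-0.001, 0.001, -1.0]]
wrist_force: [0.3, 0.4, 0.3]
grip_width: 0.348
grasp_force: 0.0
time: 10.95
tool_pos: [0.4653, -0.0291, 0.0439]
tcp_rot: [[-0.771, 0.637, -0.001], [0.637, 0.771, 0.0], [0.001, -0.0, -1.0]]
wrist_force: [-0.0, 0.8, -0.2]
grip_width: 0.353
grasp_force: 0.0
time: 11.75
tool_pos: [0.4859, -0.0465, 0.0442]
tcp_rot: [[-0.771, 0.636, -0.0], [0.636, 0.771, 0.0], [0.0, 0.0, -1.0]]
wrist_force: [-0.0, -0.9, -0.7]
grip_width: 0.352
grasp_force: 0.0
time: 12.55
tool_pos: [0.4916, -0.0512, 0.0443]
tcp_rot: [[-0.772, 0.636, -0.0], [0.636, 0.772, 0.0], [0.0, 0.0, -1.0]]
wrist_force: [-0.2, 0.6, 0.3]
grip_width: 0.353
grasp_force: 0.5
```

At the target (0.4917, -0.0513). Now I'll retreat and check.

```bash
python3 -m handwheel '[[0.1,0,0,0,0.65],[0.3,0,0,0,0.65],[0.55,0,-0.2,0,0.65],[0.8,0,-0.45,0,0.65],[1,0,-0.7,0,0.65],[1,0,-0.8,0,0.65],[1,0,-0.8,0,0.65]]'>/dev/null;python3 -m handwheel '[[0,0.3,0,0,0.65],[0,0.6,0,0,0.65],[0,0.9,0,0,0.65],[0,1,0,0,0.65],[0,1,0,0,0.65],[0,1,0,0,0.65]]'; python3 loc.py 7 "[.512,-.067,.511,-.066]"
python3 - <<'E'
from h import *
a=cv2.imread("pics/scene7.png")[150:270,290:400];b=cv2.imread("pics/top7.png")[200:300,270:370]
cv2.imwrite("pics/s7.png",np.hstack([cv2.resize(a,(400,436),interpolation=2),cv2.resize(b,(400,436),interpolation=2)]))
E
```

```text
time: 13.85
tool_pos: [0.4705, 0.1596, 0.1632]
tcp_rot: [[-0.772, 0.636, -0.002], [0.636, 0.772, -0.0], [0.001, -0.002, -1.0]]
wrist_force: [-0.1, -0.1, -0.2]
grip_width: 0.35
grasp_force: 0.0
top [ 0.5115 -0.0666  0.5113 -0.0657] [-0.3  0.9] 33.5 603.0 205.0
scene [ 0.5138 -0.0689  0.5141 -0.0699] [ 0.3 -1. ] 40.1 1176.0 301.0
```

View pics/s7.png

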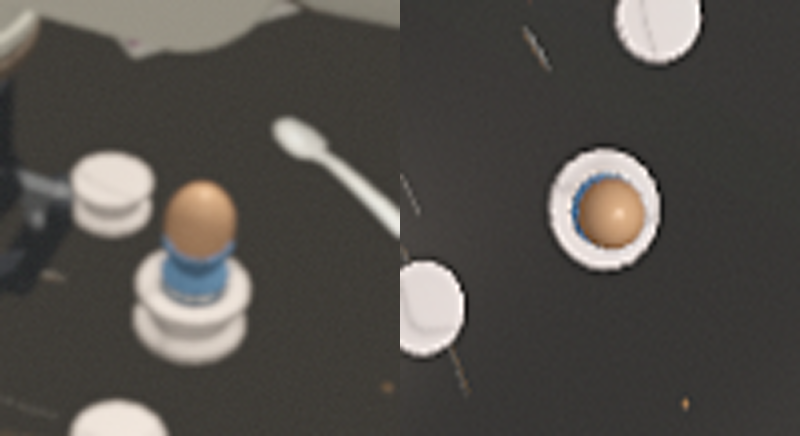

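The cup is centred to about 1 mm and upright, with the egg seated. The gripper is clear at z = 0.16 m.

```bash
python3 -m handwheel '[[0,0,0,0,0.65],[0,0,0,0,0.65],[0,0,0,0,0.65]]'>/dev/null; python3 -c "
from station import manip
print(manip.close_job())"
```

```text
the job is handed in; nothing more can be done
None
```

I nudged the egg cup to within about 1 mm of the stand's centre, upright with the egg seated and the stand unmoved; I finished clear of everything and handed the job in at about 14 s, though no verdict came back.

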